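# Free a sagging barrel bolt and hold the guard gate ajar

### The job

The self-closing guard gate of the cylinder station is shut by a barrel bolt that hangs loose on its rear screw, so the bolt's head has sagged behind the bent-up lip of its keeper. Take the bolt by its upright knob, lift it until the head clears the lip and keep it lifted while you draw the bolt fully back, without forcing it against the keeper. Then pull the gate open towards the robot until its free edge stands about 10 cm out, and finish while still holding the gate there against its spring, bolt drawn, with the loose parts around the bay left where they lie.

Things in the scene. Friction and masses are not known exactly. Their poses are not given: they have to be found in the camera images.
- bay: Fixed guard bay: two upright 30 mm aluminium posts, 356 mm apart, 250 mm high, clear side panels behind, the gate between. Origin: on the bench, midway between the posts, in the mid-plane of the shut gate. x points through the gate away from the robot, y along the shut gate from hinge post (y = -178 mm) to latch post (+178), z up. Its yaw is within 0.3 rad of the robot's frame.
- gate (a joint): Gate angle (rad) about its vertical hinge line: 0 shut, growing as the free edge swings to the robot's side (counter-clockwise from above), at most 1.2. The free edge is 305 mm from the hinge line: 0.33 rad puts it 100 mm out. Spring hinges push it shut with 0.45 to 0.55 Nm. The gate is 300 mm wide, 20 mm thick, its top rail's upper edge 204 mm above the bench.
- hinge (a point): Point on the gate's vertical hinge line, 200 mm above the bench, at bay x = -12 mm, y = -155 mm.
- edge (a point): Point on the gate's free vertical edge, 200 mm above the bench, in the gate's mid-plane; with the gate shut at bay x = 0, y = +150 mm.
- barrel (a joint): Lift angle (rad) of the barrel plate and bolt together about the one screw still holding the plate to the front of the gate's top rail: 0 sagging on its stop (rod 0.05 rad below level towards the keeper), at most 0.2. The head clears the keeper's lip from about 0.07; above about 0.17 it strikes the top of the keeper's loop. Plate and bolt weigh about 0.5 kg and drop when let go.
- pivot (a point): The screw about which the barrel plate turns; the axis is normal to the gate. With the gate shut at bay y = -50 mm, z = 192 mm. The rod's axis passes 13 mm above it (square to the rod), in front of the gate at bay x = -32 mm. Two barrels, 20 mm outer diameter, carry the rod, centred 25 mm and 178 mm from the screw along the rod.
- bolt (a joint): Draw of the bolt (m) along its own rod, away from the keeper: 0 fully shot, 0.055 at its stop; starts at 0 to 0.008. About 2 N of friction keeps it where it is left. If not lifted the head catches on the lip at about 0.013; lifted, it has passed over the lip by 0.031 and is fully out of the keeper by 0.036.
- knob (a point): Grip point at mid-height of the bolt's upright knob, a black cylinder 20 mm in diameter, 38 mm high, on a 10 mm stem; the point is 44 mm above the rod's axis (square to the rod), about 243 mm above the bench. Along the rod it is 115 mm from the pivot screw when the bolt is fully shot, 60 mm when drawn. Shut and fully shot: bay x = -32 mm, y = +68 mm. Only the barrels stand above the rail nearby.
- head (a point): Centre of the thick round head at the bolt's nose, 24 mm in diameter, 12 mm long plus a 4 mm nose, on the 12 mm rod; 128 mm from the knob along the rod.
- keeper: Fixed keeper on the front of the latch post: an upright loop of 6 mm dark plate, square to the rod, through which the bolt's head is shot. Above its bent-up lip the opening is 28 mm wide and 44 mm high, closed at top and sides. Its origin and axes are those of the bay.
- lip (a point): Level of the top of the keeper's bent-up lip, in the middle of the notch in which the rod lies (15 mm wide, 15 mm deep below this point). At bay x = -32 mm, y = +171 mm, z = 199.5 mm.
- fittings_box: Bystander: loose clear sorting box of fittings, 110 x 180 x 35 mm, on the bench beyond the latch post's side. Origin under its centre.
- regulator: Bystander: loose pressure regulator with a round gauge on top, foot 70 x 90 mm, 92 mm high, on the bench beside the hinge post. Origin under its centre.
- spare_valve: Bystander: loose grey valve block with two brass silencers, about 30 x 120 x 35 mm, on the bench between robot and gate. Origin under its metal block.
- pliers: Bystander: loose pliers with blue handles, 180 mm long, 16 mm high, lying on the bench between robot and gate. Origin on the bench near their pivot.

How it is judged:
On the way, in this order (a step that is already met when the one before it is completed fails the run):
1. the bolt's head is lifted above the lip while it is still shot through the keeper (value of joint barrel above 0.062 rad and value of joint bolt below 0.02 m), for 0.05 s.
2. the bolt is drawn out of the keeper (value of joint bolt above 0.036 m and value of joint gate below 0.15 rad), for 0.05 s.
At the end, for the whole second after the job is handed in: The gate stands still at 0.21 to 0.46 rad (free edge about 65 to 135 mm out), the fingers are holding it (over 1 N on the gate or its bolt) and nothing else props it, and the bolt is still drawn clear (36 mm or more) (value of joint gate between 0.21 and 0.46 rad and velocity of joint gate between -0.1 and 0.1 rad/s and value of joint bolt above 0.036 m and contact force between the fingers and gate above 1 N and contact force between gate and fittings_box below 0.2 N and contact force between gate and regulator below 0.2 N and contact force between gate and spare_valve below 0.2 N and contact force between gate and pliers below 0.2 N); the arm keeps its last pose, push and grip.
It fails at once if the bolt is forced against the keeper (over 40 N) (contact force between bolt and keeper above 40 N).
It fails at once if a loose part beside the bay is pushed about (over 25 mm) (distance of any of fittings_box, regulator, spare_valve, pliers from where it was at the start of the episode above 0.025 m).
It also fails if it takes over 38 s, if anything falls off the work surface, if the arm or the gripper's body presses on something with over 40 N, if the wrist force passes 120 N, or if a joint passes its speed limit or range.

### The arm

A 7-joint arm with a two-finger parallel gripper is mounted at the origin on the work surface. World frame = base frame: x ahead of the robot, y to its left, z up, the work surface at z = 0. Lengths are in m, angles in rad, forces in N, time in s.
With the tool pointing down it reaches from about 0.4 to 0.875 m from the base axis. Payload 19.3 kg.
Tool frame: the origin (TCP) lies midway between the tips of the shut fingers; the grasp point (between the pads) lies 19 mm behind it (bot.pinch_z is the distance from the TCP to the grasp point, in m); z points along the fingers, y is the line along which they close (so a half turn about z gives the same grasp; the last joint's range is limited). The gripper opens to 85 mm and grips with 20 to 120 N. Pads are 22 mm wide; open, the fingers measure 114 mm over their backs; the gripper's body (76 mm by 85 mm) begins 54 mm behind the grasp point. The pads swing forward as they close: fully open they stand 13 mm farther back than shut.
Start: joints at [-1.278, 0.521, -0.036, 1.599, 0.021, 1.021, -0.113], TCP at [0.222, 0.584, 0.231] pointing down, gripper open.
Joint ranges: [-2.91, 2.91], [-0.3, 2.13], [-1.5, 1.42], [0.17, 2.43], [-1.26, 4.41], [0.16, 1.93], [-2.52, 2.52]. Speed limits (rad/s): [1.89, 1.89, 2.39, 2.39, 3.01, 3.01, 3.01].

### API

Orientations are given as [roll, pitch, yaw] about the fixed x, y, z axes, in that order (R = Rz(yaw) Ry(pitch) Rx(roll)).
In Python, from workcell import observe, viewer, bot gives the robot as it stands. The module is installed in compiled form; this text tells all that it offers.
- The arm moves only by the tool play_rows, never from a script. Its argument "motion" is a list of rows, each a list of 7 numbers: the shift along the tool's x, y, z in cm, then the turn, a rotation vector about the tool's x, y, z in rad, then the opening, from -1 (shut) to 1 (fully open), so that 0 is half open. A call has exactly 5 rows; each row is the pose to reach, as a shift and turn from the pose commanded when the call began, along the tool's axes at that moment; what a row does not reach only later rows make up. A row lasts 1/10 s, in which the tool goes at most 50 mm and 8.59 degrees, less where a joint would pass 70% of its speed; a pose out of reach is approached as far as the arm can. A call with a gripper value outside its range is refused whole. The fingers move at their own pace and stop on an object; "squeeze" is the grip in N (left out, the last holds). Time passes only in rows, so rows that repeat a pose let the fingers close, or fill a call up. It gives the time, the measured TCP pose, the force, the opening and the grip force at its end, in the units of the state.
- observe(): the state, without advancing time (a new reading comes with each control period).
- viewer.grab_frame(name): name is "scene" or "top" or "wrist"; returns (picture, depth): 480x640x3 uint8, red, green, blue; 480x640 float32, m along the optical axis (not along the pixel's ray), 0 where there is no reading.
- viewer.camera_info(name): a dict with "fx", "fy", "cx", "cy" (pixels), "R" (3x3) and "t" (3): a world point X has camera coordinates R X + t. Camera axes: x right, y down, z forward; pixel columns grow to the right and rows downward; lengths in m; the calibration is good to about 2 mm. The wrist camera is an equidistant fisheye: a pixel r from the principal point sees the ray r / f radians off the axis. A picture is of the moment at which its call begins: read the wrist's pose just before it. camera_info takes no time and is no camera call; for the wrist camera it gives the pose at the moment of the call.
- bot.job_done(): hands the job in; it is judged then, once.
The state is a dict: "clock": time; "qpos": joint angles; "qd": joint speeds; "joint_efforts": joint torques, N m; "position": TCP position; "tool_rot": TCP orientation; "force": force on the tool from outside, world axes, zero at the start; "moment": the same for the moment, N m; "grip_width": finger opening in m; "finger_force": force on a finger pad.
Only numpy, scipy, OpenCV 4.12 (cv2) and the standard library are available. Lean on these libraries where they do the work, as an engineer would, in place of code of your own. Each camera call takes 0.05 s, during which the arm holds its last target. There are 200 camera calls.

## Working session

There is one attempt and no reset: what is moved stays moved. The work goes in short steps, Python scripts to look and compute and a tool call to move; the robot and the scene stay as the last step left them, time stands still between calls to the robot, and variables do not carry over. Pictures are saved under pics/ and viewed, at most 10 in all, crops included, and the job is handed in when it is done.

Besides the shell and the picture viewer there is one more tool, called after ">>>" as name(argument=value, ...), one argument or row to a line, values as JSON. play_rows: Moves the arm, as the interface text tells. Its arguments: {"type":"object","properties":{"motion":{"type":"array"},"squeeze":{"type":"number"}},"required":["motion"]}

```bash
mkdir -p pics
python3 - <<'E'
from workcell import observe, viewer, bot
import cv2,numpy as np
s=observe();print({k:np.round(v,3) for k,v in s.items()},bot.pinch_z)
for n in("scene","top"):
    i=viewer.camera_info(n);print(n,{k:np.round(v,3).tolist() for k,v in i.items()})
    p,d=viewer.grab_frame(n);cv2.imwrite(f"pics/{n}0.png",p[:,:,::-1]);np.save(f"pics/{n}0.npy",d)
E
```

```text
{'clock': np.float64(0.0), 'qpos': array([-1.278,  0.522, -0.036,  1.6  ,  0.021,  1.021, -0.113]), 'qd': array([ 0.   ,  0.001,  0.001, -0.   , -0.   , -0.001, -0.002]), 'joint_efforts': array([-1.0000e-03, -9.2710e+01,  1.9790e+00, -3.6993e+01,  1.8000e-02,
        8.0000e-03,  0.0000e+00]), 'position': array([0.222, 0.584, 0.231]), 'tool_rot': array([-3.14 ,  0.   ,  2.779]), 'force': array([ 0.099,  0.004, -0.274]), 'moment': array([ 0.003,  0.012, -0.048]), 'finger_force': np.float64(0.0), 'grip_width': np.float64(0.085)} 0.0187
scene {'fx': 468.31, 'fy': 468.31, 'cx': 321.507, 'cy': 244.266, 'R': [[0.886, 0.464, -0.016], [0.265, -0.533, -0.803], [-0.381, 0.707, -0.595]], 't': [-0.478, -0.022, 1.402]}
top {'fx': 435.354, 'fy': 435.354, 'cx': 318.565, 'cy': 240.951, 'R': [[0.002, -1.0, 0.003], [-0.979, -0.003, -0.205], [0.205, -0.002, -0.979]], 't': [-0.024, 0.555, 0.949]}
```

View pics/scene0.png

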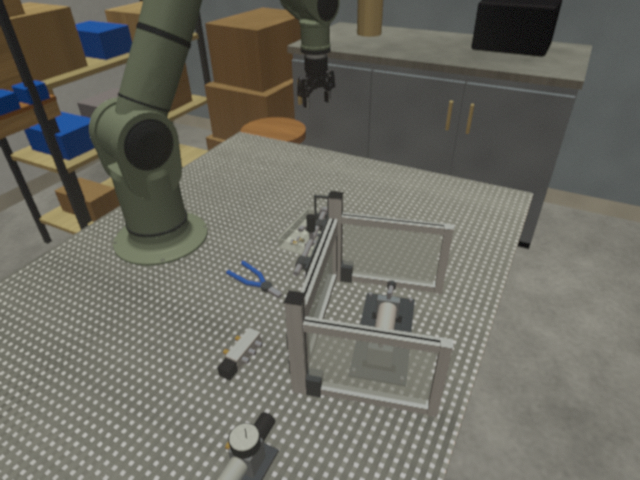

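View pics/top0.png

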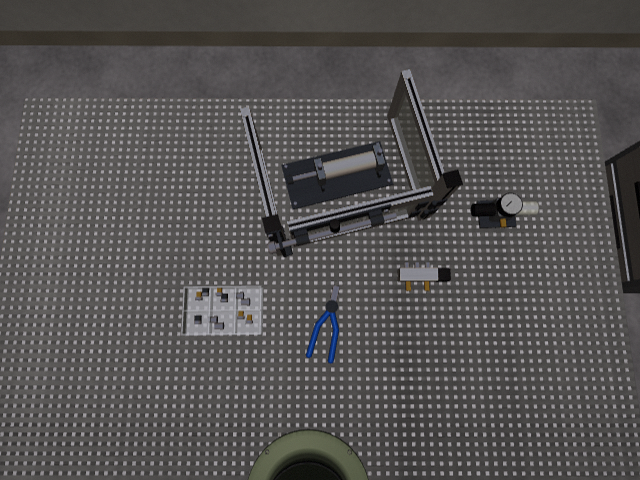

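The top view shows the latch post's cap near (272,228), the hinge post's near (452,182), and the black knob near (335,226). The scene view shows the loose parts well clear of the gate. I'll enlarge the top view and use its depth.

```bash
cat > h.py <<'E'
import numpy as np,cv2
from workcell import observe, viewer, bot
def cloud(n,d):
    i=viewer.camera_info(n);v,u=np.mgrid[:480,:640]
    c=np.stack([(u-i['cx'])/i['fx']*d,(v-i['cy'])/i['fy']*d,d],-1)
    return (c-i['t'])@np.asarray(i['R'])
def ray(n,u,v,z):
    i=viewer.camera_info(n);R=np.asarray(i['R']);o=-R.T@i['t']
    r=R.T@np.array([(u-i['cx'])/i['fx'],(v-i['cy'])/i['fy'],1]);return o+r*(z-o[2])/r[2]
E
python3 - <<'E'
from h import *
d=np.load('pics/top0.npy');p=cv2.imread('pics/top0.png');P=cloud('top',d)
cv2.imwrite('pics/topc.png',cv2.resize(p[160:280,240:480],None,fx=3.3,fy=3.3,interpolation=cv2.INTER_CUBIC))
ok=d>0
for lo,hi in((.235,.258),(.258,.30)):
    m=(ok&(P[...,2]>lo)&(P[...,2]<hi)).astype(np.uint8); m[300:]=0
    n,l,s,c=cv2.connectedComponentsWithStats(m)
    for k in range(1,n):
        if s[k,4]>8: print(lo,s[k],c[k].round(1),np.median(P[l==k],0).round(4),P[l==k].min(0).round(3),P[l==k].max(0).round(3))
E
```

```text
0.235 [441 169  22  21 326] [451.2 179.1] [ 0.6365 -0.2762  0.2523] [ 0.619 -0.296  0.235] [ 0.656 -0.259  0.257]
0.235 [262 214  22  36 387] [272.8 227.1] [0.5422 0.063  0.2526] [0.501 0.044 0.236] [0.566 0.084 0.257]
0.235 [330 227  10   5  26] [334.3 229.1] [ 0.5381 -0.0516  0.245 ] [ 0.537 -0.061  0.235] [ 0.543 -0.044  0.257]
0.258 [330 218  10  11  90] [334.4 223.2] [ 0.5462 -0.0508  0.2624] [ 0.537 -0.06   0.259] [ 0.556 -0.043  0.266]
```

View pics/topc.png

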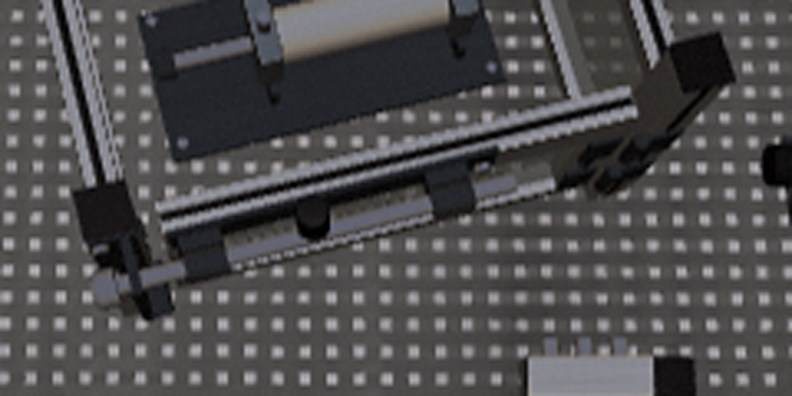

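The latch post and keeper are at the left of the crop, and the knob is at crop (313,218), next to the rail. The measured knob is about (0.546,-0.051), top z 0.262, as expected. Next I'll fit the bay yaw.

Run:
```python
from h import *
d=np.load('pics/top0.npy');P=cloud('top',d)
o=np.array([.593,-.105]);yaw=.247
for it in range(4):
    ex=np.array([np.cos(yaw),np.sin(yaw)]);ey=np.array([-ex[1],ex[0]])
    q=P[...,:2]-o;bx=q@ex;by=q@ey
    m=(d>0)&(abs(P[...,2]-.204)<.006)&(abs(bx)<.014)&(abs(by)<.14)
    A=np.c_[by[m],np.ones(m.sum())];k=np.linalg.lstsq(A,bx[m],rcond=None)[0]
    yaw-=np.arctan(k[0]);o=o+ex*k[1]
    print(m.sum(),k,yaw,o,np.median(P[m][:,2]))
pk=(d>0)&(P[...,2]>.225)&(abs(by-.06)<.04)&(abs(bx+.03)<.03)
kn=P[pk];print('top knob',np.c_[bx[pk],by[pk],kn[:,2]].min(0),np.c_[bx[pk],by[pk],kn[:,2]].max(0))
t=kn[kn[:,2]>.259];u=(t[:,:2]-o);print('bay', (u@ex).mean(),(u@ey).mean(),t.mean(0),len(t))
# posts along by
for s in(-1,1):
    mm=(d>0)&(abs(P[...,2]-.252)<.005)&(abs(bx)<.02)&(abs(by-s*.178)<.03);print(s,by[mm].min(),by[mm].max(),bx[mm].min(),bx[mm].max())
d=np.load('pics/scene0.npy');S=cloud('scene',d);q=S[...,:2]-o;bx=q@ex;by=q@ey
pk=(d>0)&(S[...,2]>.23)&(S[...,2]<.275)&(abs(by-.06)<.03)&(abs(bx+.03)<.03)
print('scene',pk.sum(),np.c_[bx[pk],by[pk],S[pk][:,2]].min(0),np.c_[bx[pk],by[pk],S[pk][:,2]].max(0))
```

```text
1308 [-0.00532388  0.00035571] 0.25232382882151544 [ 0.59334492 -0.10491303] 0.20403176636501225
1311 [-1.02180600e-03 -3.19505174e-05] 0.2533456344618858 [ 0.59331398 -0.10492101] 0.2040345785898413
1314 [-3.20359824e-04 -3.19374458e-05] 0.2536659942750656 [ 0.59328306 -0.10492901] 0.20403627768186605
1317 [-5.08780502e-04 -3.18666730e-05] 0.25417477473304106 [ 0.59325221 -0.10493701] 0.20403958464551034
top knob [-0.04190537  0.0542074   0.22535807] [-0.02244355  0.07274625  0.26610651]
bay -0.03225619712215494 0.06354666255931621 [ 0.54608094 -0.05151874  0.26247805] 89
-1 -0.19504707678836858 -0.16265362514131385 -0.01557432417988081 0.015922564087028763
1 0.1613923445116942 0.19237053587778913 -0.019863805881292353 0.016024903151343906
scene 143 [-0.04319729  0.05085351  0.23034598] [-0.02429705  0.07264772  0.26388356]
```

>>> play_rows(
  motion=[
    [0,0,-3,0,0,0,1],
    [0,0,-6,0,0,-0.1,1],
    [0,0,-10,0,0,-0.2,1],
    [0,0,-12,0,0,-0.3,1],
    [0,0,-12,0,0,-0.4,1],
  ],
  squeeze=50,
)

```text
clock: 0.6
position: [0.2221, 0.5851, 0.3543]
tool_rot: [3.138, 0.001, -3.101]
force: [-0.1, 0.1, -0.5]
grip_width: 0.0854
finger_force: 0.0
```

```bash
cat >> h.py <<'E'
from scipy.spatial.transform import Rotation as Ro
def step(pos,rpy,frm=None):
    s=observe();p,r=frm if frm else (s['position'],s['tool_rot'])
    A=Ro.from_euler('xyz',r);print('shift cm',(A.inv().apply(np.array(pos)-p)*100).round(2),'turn',(A.inv()*Ro.from_euler('xyz',rpy)).as_rotvec().round(3))
E
python3 -c "
from h import *
step([.546,-.051,.33],[np.pi,0,np.pi+.2535])"
```

```text
shift cm [-29.75 -64.9    2.22] turn [ 0.004  0.002 -0.212]
```

>>> play_rows(
  motion=[
    [-1.5,-3.2,0,0,0,0,1],
    [-3.4,-7.4,0,0,0,0,1],
    [-5.3,-11.5,0,0,0,0,1],
    [-7.2,-15.6,0,0,0,0,1],
    [-9,-19.6,0,0,0,0,1],
  ],
)

```text
clock: 1.1
position: [0.3196, 0.3898, 0.3511]
tool_rot: [-3.141, -0.0, -3.105]
force: [1.6, -0.4, 0.4]
grip_width: 0.0856
finger_force: 0.0
```

>>> play_rows(
  motion=[
    [-1.9,-4.1,0,0,0,0,1],
    [-3.8,-8.2,0,0,0,0,1],
    [-5.7,-12.3,0,0,0,0,1],
    [-7.5,-16.4,0,0,0,0,1],
    [-9,-19.6,0,0,0,0,1],
  ],
)

```text
clock: 1.6
position: [0.4169, 0.1967, 0.3514]
tool_rot: [-3.141, 0.0, -3.106]
force: [0.0, 0.6, 0.8]
grip_width: 0.0854
finger_force: 0.0
```

```bash
python3 -c "
from h import *
s=observe();print(s['position'],s['tool_rot'],s['clock'])
step([.546,-.051,.33],[np.pi,0,np.pi+.2535])"
```

```text
[0.41690718 0.19666751 0.35135769] [-3.14136792e+00  9.78729922e-05 -3.10587803e+00] 1.6
shift cm [-12.02 -25.21   2.14] turn [-0.     0.    -0.218]
```

>>> play_rows(
  motion=[
    [-1.9,-4.0,0,0,0,-0.04,1],
    [-3.8,-8.0,0,0,0,-0.08,1],
    [-5.7,-12.0,0,0,0,-0.12,1],
    [-7.6,-16,0,0,0,-0.17,1],
    [-9.5,-20,0,0,0,-0.218,1],
  ],
)

```text
clock: 2.1
position: [0.5191, 0.0012, 0.3513]
tool_rot: [3.142, -0.0, -2.884]
force: [0.4, 1.1, 0.6]
grip_width: 0.0854
finger_force: 0.0
```

```bash
python3 -c "
from h import *
step([.546,-.051,.31],[np.pi,0,np.pi+.2535])"
```

```text
shift cm [-1.28 -5.74  4.12] turn [ 0.    -0.     0.004]
```

>>> play_rows(
  motion=[
    [-0.5,-2.4,0.7,0,0,0,1],
    [-1.0,-4.4,1.4,0,0,0,1],
    [-1.28,-5.5,2.2,0,0,0,1],
    [-1.28,-5.7,3,0,0,0,1],
    [-1.28,-5.7,3,0,0,0,1],
  ],
)

```text
clock: 2.6
position: [0.5447, -0.0483, 0.3201]
tool_rot: [3.141, -0.002, -2.886]
force: [0.2, -0.2, -0.3]
grip_width: 0.0854
finger_force: 0.0
```

Run:
```python
from h import *
i=viewer.camera_info('wrist');p,d=viewer.grab_frame('wrist');cv2.imwrite('pics/w1.png',p[:,:,::-1])
print(i['fx'],i['cx'],i['cy'])
def proj(X):
    c=np.asarray(i['R'])@X+i['t'];r=np.hypot(c[0],c[1]);th=np.arctan2(r,c[2]);return [i['cx']+i['fx']*th*c[0]/r,i['cy']+i['fx']*th*c[1]/r]
print(proj(np.array([.546,-.051,.262])))
step([.546,-.051,.228],[np.pi,0,np.pi+.2535]);print(observe()['position'])
```

```text
371.64829954431775 317.2714814112436 242.62094301821315
[np.float64(312.2600860894282), np.float64(266.865641371645)]
shift cm [-0.04 -0.32  9.29] turn [ 0.001 -0.001  0.003]
[ 0.54492733 -0.04801695  0.32086037]
```

View pics/w1.png

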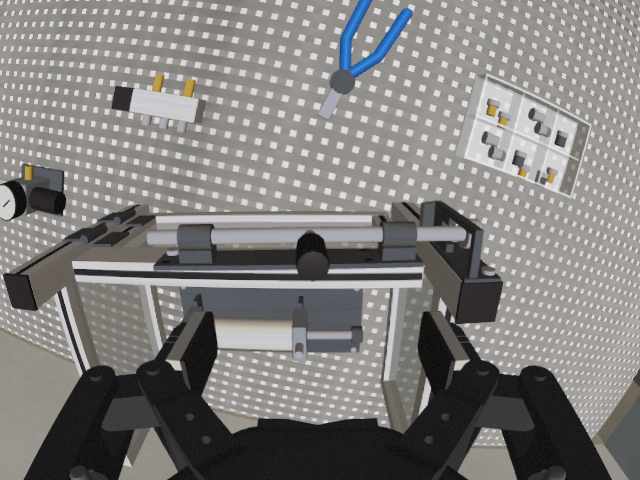

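The wrist view shows the knob's top at (313,262) against a predicted (312,267). The knob lies between the open fingers with the barrels clear of them. I'll descend.

>>> play_rows(
  motion=[
    [0,-0.3,2,0,0,0,1],
    [0,-0.3,4,0,0,0,1],
    [0,-0.3,6,0,0,0,1],
    [0,-0.3,7.6,0,0,0,1],
    [0,-0.3,9.2,0,0,0,1],
  ],
)

```text
clock: 3.15
position: [0.5461, -0.0506, 0.2291]
tool_rot: [3.141, 0.001, -2.885]
force: [-0.1, -0.2, -0.4]
grip_width: 0.0854
finger_force: 0.0
```

```bash
python3 -c "
from h import *
step([.5455,-.051,.228],[np.pi,0,np.pi+.2535]);s=observe();print(s['position'],s['force'],s['tool_rot'])"
```

```text
shift cm [ 0.07 -0.02  0.11] turn [0.    0.001 0.003]
[ 0.54608028 -0.05061188  0.22913927] [-0.05204227 -0.16996188 -0.38541424] [ 3.14127853e+00  6.33285172e-04 -2.88492762e+00]
```

>>> play_rows(
  motion=[
    [0,0,0,0,0,0,0.2],
    [0,0,0,0,0,0,-0.3],
    [0,0,0,0,0,0,-0.6],
    [0,0,0,0,0,0,-1],
    [0,0,0,0,0,0,-1],
  ],
  squeeze=50,
)

```text
clock: 3.65
position: [0.5466, -0.0518, 0.2302]
tool_rot: [-3.141, 0.001, -2.886]
force: [-2.6, 1.9, 8.2]
grip_width: 0.0192
finger_force: 48.6
```

>>> play_rows(
  motion=[
    [0,0,0,0,0,0,-1],
    [0,0,0,0,0,0,-1],
    [0,0,0,0,0,0,-1],
    [0,0,0,0,0,0,-1],
    [0,0,0,0,0,0,-1],
  ],
)

```text
clock: 4.15
position: [0.5466, -0.0518, 0.2302]
tool_rot: [-3.141, 0.001, -2.886]
force: [-1.2, 2.0, 7.2]
grip_width: 0.0193
finger_force: 48.6
```

Gripped (19 mm, 49 N). Next I'll lift in an arc about the pivot screw: TCP bay y is +113 mm from the screw and z is +38 mm, and a positive lift is −rx in the tool frame.

>>> play_rows(
  motion=[
    [0,-0.05,-0.17,-0.015,0,0,-1],
    [0,-0.1,-0.34,-0.03,0,0,-1],
    [0,-0.17,-0.5,-0.045,0,0,-1],
    [0,-0.25,-0.67,-0.06,0,0,-1],
    [0,-0.25,-0.67,-0.06,0,0,-1],
  ],
)

```text
clock: 4.65
position: [0.5473, -0.055, 0.2367]
tool_rot: [3.081, 0.001, -2.887]
force: [-1.1, 1.0, 4.9]
grip_width: 0.0193
finger_force: 50.5
```

```bash
cat >> h.py <<'E'
yaw=.2535;o=np.array([.5933,-.1049]);ex=np.array([np.cos(yaw),np.sin(yaw)]);ey=np.array([-ex[1],ex[0]])
def tcp():
    s=observe();q=s['position'][:2]-o;f=s['force'];print('clock',s['clock'],'tcp bay',(q@ex).round(4),(q@ey).round(4),s['position'][2].round(4),'rot',np.round(s['tool_rot'],3),'F bay',(f[:2]@ex).round(1),(f[:2]@ey).round(1),f[2].round(1),'grip',s['grip_width'].round(4))
E
python3 -c "
from h import *
tcp()
p,d=viewer.grab_frame('wrist');cv2.imwrite('pics/w2.png',p[:,:,::-1])"
```

```text
Traceback (most recent call last):
  File "h.py", line 16, in tcp
    s=observe();q=s['position'][:2]-o;f=s['force'];print('clock',s['clock'],'tcp bay',(q@ex).round(4),(q@ey).round(4),s['position'][2].round(4),'rot',np.round(s['tool_rot'],3),'F bay',(f[:2]@ex).round(1),(f[:2]@ey).round(1),f[2].round(1),'grip',s['grip_width'].round(4))
                                                                                                                                                                                                                                                     ^^^^^^^^^^^^^^^^^^^^^
AttributeError: 'float' object has no attribute 'round'
```

```bash
sed -i "s/s\['grip_width'\].round(4)/round(float(s['grip_width']),4)/" h.py
cat >> h.py <<'E'
def rod(name=None):
    i=viewer.camera_info('wrist');p,d=viewer.grab_frame('wrist')
    if name: cv2.imwrite(name,p[:,:,::-1])
    v,u=np.mgrid[:480,:640];a=(u-i['cx'])/i['fx'];b=(v-i['cy'])/i['fy'];th=np.hypot(a,b)+1e-9;k=np.tan(np.minimum(th,1.4))/th
    c=np.stack([a*k*d,b*k*d,d],-1);P=(c-i['t'])@np.asarray(i['R']);q=P[...,:2]-o
    B=np.stack([q@ex,q@ey,P[...,2]],-1);B[(d<=0)|(th>1.3)]=np.nan;return B,p
E
python3 - <<'E'
from h import *
tcp();B,p=rod('pics/w2.png');np.save('pics/B2.npy',B)
for y in np.arange(-.12,.23,.01):
    m=(abs(B[...,0]+.032)<.008)&(abs(B[...,1]-y)<.005)&(B[...,2]>.15)
    if m.sum()>5: print(round(y,3),m.sum(),np.nanpercentile(B[m][:,2],95).round(4),end=' | ')
E
```

```text
clock 4.65 tcp bay -0.032 0.0599 0.2367 rot [ 3.081e+00  1.000e-03 -2.887e+00] F bay -0.8 1.2 4.9 grip 0.0193
-0.07 22 0.2123 | -0.06 314 0.2128 | -0.05 324 0.2128 | -0.04 313 0.2164 | -0.03 489 0.2169 | -0.02 518 0.2169 | -0.01 581 0.2174 | -0.0 1013 0.3323 | 0.01 2902 0.328 | 0.02 1881 0.3073 | 0.03 1414 0.292 | 0.04 961 0.2663 | 0.05 1637 0.2831 | 0.06 1258 0.2708 | 0.07 1323 0.2851 | 0.08 1360 0.2941 | 0.09 1939 0.3094 | 0.1 3465 0.3337 | 0.11 973 0.3393 | 0.12 535 0.2178 | 0.13 491 0.2178 | 0.14 334 0.2179 | 0.15 407 0.214 | 0.16 503 0.2141 | 0.17 1249 0.2516 | 0.18 503 0.2199 | 0.19 102 0.2204 |
```

View pics/w2.png

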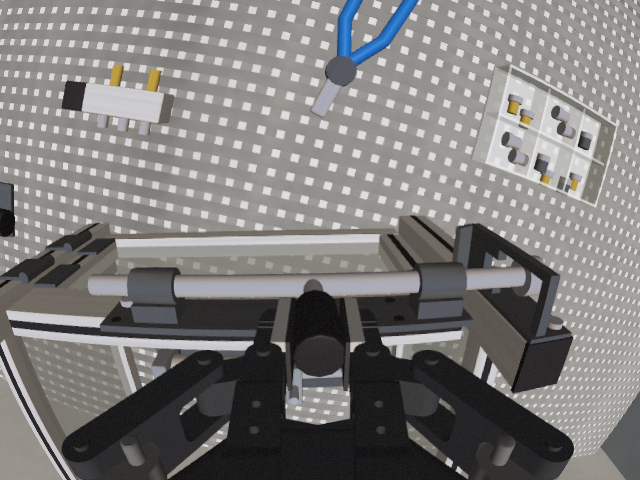

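The picture shows the rod nearly level (left end at about (95,285), head at about (530,278)) with the knob upright between the pads. Measured rod tilt is +0.006, so the lift is ≈0.056. I'll lift another 0.06 to mid-window.

>>> play_rows(
  motion=[
    [0,-0.03,-0.17,-0.015,0,0,-1],
    [0,-0.06,-0.34,-0.03,0,0,-1],
    [0,-0.1,-0.5,-0.045,0,0,-1],
    [0,-0.14,-0.67,-0.06,0,0,-1],
    [0,-0.14,-0.67,-0.06,0,0,-1],
  ],
)

```text
clock: 5.2
position: [0.5475, -0.0565, 0.2429]
tool_rot: [3.021, 0.001, -2.887]
force: [2.2, -1.8, 3.5]
grip_width: 0.019
finger_force: 52.1
```

```bash
cat >> h.py <<'E'
def tilt():
    tcp();B,p=rod();r=[]
    for lo,hi in((-.068,-.047),(.148,.162),(.178,.19)):
        m=(abs(B[...,0]+.032)<.008)&(B[...,1]>lo)&(B[...,1]<hi)&(B[...,2]>.17)&(B[...,2]<.26);r.append((B[m][:,1].mean(),np.percentile(B[m][:,2],95) if m.sum() else np.nan))
    print(np.round(r,4),'a',(r[1][1]-r[0][1])/(r[1][0]-r[0][0]))
    m=(abs(B[...,0]+.032)<.015)&(B[...,1]>.14)&(B[...,1]<.24)&(B[...,2]>.18)&(B[...,2]<.24);print('nose y',np.nanpercentile(B[m][:,1],99))
E
python3 -c "
from h import *
tilt()"
```

```text
clock 5.2 tcp bay -0.0322 0.0583 0.2429 rot [ 3.021e+00  1.000e-03 -2.887e+00] F bay 1.7 -2.3 3.5 grip 0.019
[[-0.0562  0.2127]
 [ 0.1549  0.226 ]
 [ 0.1804  0.2304]] a 0.06292407598231035
nose y 0.19198517589346897
```

Lift ≈0.113, which is mid-window. Now I'll draw along the rod's axis, first half.

>>> play_rows(
  motion=[
    [0,-0.4,-0.02,0,0,0,-1],
    [0,-0.8,-0.04,0,0,0,-1],
    [0,-1.3,-0.07,0,0,0,-1],
    [0,-1.8,-0.1,0,0,0,-1],
    [0,-2.0,-0.11,0,0,0,-1],
  ],
)

```text
clock: 5.75
position: [0.5524, -0.0753, 0.2415]
tool_rot: [3.021, 0.0, -2.886]
force: [0.4, 1.7, 8.5]
grip_width: 0.0188
finger_force: 53.3
```

```bash
python3 -c "
from h import *
tilt()"
```

```text
clock 5.75 tcp bay -0.0321 0.0389 0.2415 rot [ 3.021  0.    -2.886] F bay 0.8 1.5 8.5 grip 0.0188
[[-0.0574  0.2126]
 [ 0.1569  0.2306]
 [    nan     nan]] a 0.08420132452363785
nose y 0.18833972941313099h.py:26: RuntimeWarning: Mean of empty slice.
  m=(abs(B[...,0]+.032)<.008)&(B[...,1]>lo)&(B[...,1]<hi)&(B[...,2]>.17)&(B[...,2]<.26);r.append((B[m][:,1].mean(),np.percentile(B[m][:,2],95) if m.sum() else np.nan))
  ret = ret.dtype.type(ret / rcount)
```

The window now contains the thick head, so the true tilt is ≈0.06. I'll finish the draw.

>>> play_rows(
  motion=[
    [0,-0.5,-0.05,0,0,0,-1],
    [0,-1.0,-0.09,0,0,0,-1],
    [0,-1.6,-0.13,0,0,0,-1],
    [0,-2.2,-0.17,0,0,0,-1],
    [0,-2.7,-0.2,0,0,0,-1],
  ],
)

```text
clock: 6.3
position: [0.5592, -0.1013, 0.2403]
tool_rot: [3.021, 0.0, -2.886]
force: [-0.4, 1.9, 9.2]
grip_width: 0.0193
finger_force: 49.7
```

Run:
```python
from h import *
tcp();B,p=rod('pics/w3.png')
```

```text
clock 6.3 tcp bay -0.0321 0.012 0.2403 rot [ 3.021  0.    -2.886] F bay 0.0 1.9 9.2 grip 0.0193
```

View pics/w3.png

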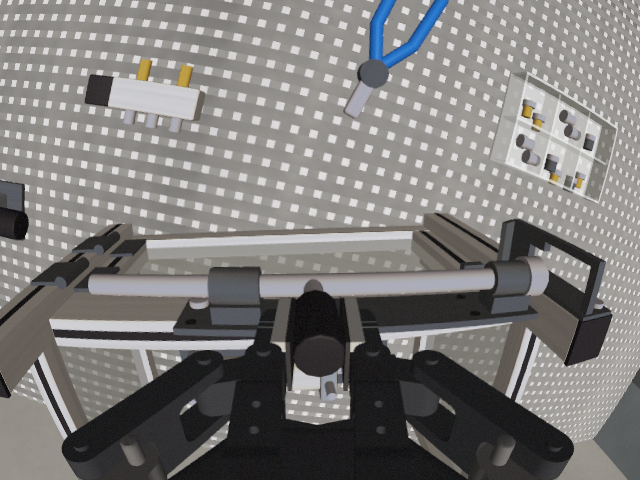

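The head at (537,275) is drawn back to the front barrel and out of the keeper loop. Next is the arc about the hinge line to open the gate by 0.33 rad.

Run:
```python
from h import *
s=observe();p=s['position'];A=Ro.from_euler('xyz',s['tool_rot'])
h=np.r_[o+ex*-.012+ey*-.155,0]
for f0 in(0,.165):
    Z0=Ro.from_euler('z',f0);p0=h+Z0.apply(p-h);A0=Z0*A
    for k in range(1,6):
        Z=Ro.from_euler('z',f0+.033*k);print((A0.inv().apply(h+Z.apply(p-h)-p0)*100).round(2),(A0.inv()*Z*A).as_rotvec().round(4))
```

```text
[ 0.55 -0.07 -0.01] [-0.      0.004  -0.0328]
[ 1.09 -0.17 -0.02] [-0.      0.0079 -0.0655]
[ 1.63 -0.28 -0.03] [-0.      0.0119 -0.0983]
[ 2.17 -0.4  -0.05] [-1.00e-04  1.59e-02 -1.31e-01]
[ 2.7  -0.55 -0.07] [-1.000e-04  1.980e-02 -1.638e-01]
[ 0.55 -0.07 -0.01] [-0.      0.004  -0.0328]
[ 1.09 -0.17 -0.02] [-0.      0.0079 -0.0655]
[ 1.63 -0.28 -0.03] [-0.      0.0119 -0.0983]
[ 2.17 -0.4  -0.05] [-1.00e-04  1.59e-02 -1.31e-01]
[ 2.7  -0.55 -0.07] [-1.000e-04  1.980e-02 -1.638e-01]
```

>>> play_rows(
  motion=[
    [0.55,-0.07,-0.01,0,0.004,-0.033,-1],
    [1.09,-0.17,-0.02,0,0.008,-0.066,-1],
    [1.63,-0.28,-0.03,0,0.012,-0.098,-1],
    [2.17,-0.4,-0.05,0,0.016,-0.131,-1],
    [2.7,-0.55,-0.07,0,0.02,-0.164,-1],
  ],
)

```text
clock: 6.85
position: [0.5347, -0.1135, 0.2404]
tool_rot: [3.022, 0.001, -2.72]
force: [3.6, -0.8, 4.7]
grip_width: 0.0188
finger_force: 48.6
```

>>> play_rows(
  motion=[
    [0.55,-0.07,-0.01,0,0.004,-0.033,-1],
    [1.09,-0.17,-0.02,0,0.008,-0.066,-1],
    [1.63,-0.28,-0.03,0,0.012,-0.098,-1],
    [2.17,-0.4,-0.05,0,0.016,-0.131,-1],
    [2.7,-0.55,-0.07,0,0.02,-0.164,-1],
  ],
)

```text
clock: 7.35
position: [0.5123, -0.1294, 0.2404]
tool_rot: [3.021, 0.001, -2.554]
force: [3.8, 1.3, 5.4]
grip_width: 0.0192
finger_force: 48.6
```

>>> play_rows(
  motion=[
    [0,0,0,0,0,0,-1],
    [0,0,0,0,0,0,-1],
    [0,0,0,0,0,0,-1],
    [0,0,0,0,0,0,-1],
    [0,0,0,0,0,0,-1],
  ],
)

```text
clock: 7.85
position: [0.5124, -0.1293, 0.2404]
tool_rot: [3.021, 0.001, -2.556]
force: [2.5, 0.8, 7.4]
grip_width: 0.019
finger_force: 48.6
```

Run:
```python
from h import *
tcp();B,p=rod('pics/w4.png')
p,d=viewer.grab_frame('top');P=cloud('top',d);cv2.imwrite('pics/t4.png',p[:,:,::-1])
q=P[...,:2]-o;bx=q@ex;by=q@ey
m=(d>0)&(abs(P[...,2]-.204)<.006)&(by>-.13)&(by<.15)&(bx<.02)&(bx>-.13)
print(m.sum(),np.polyfit(by[m],bx[m],1))
```

```text
clock 7.85 tcp bay -0.0844 -0.0034 0.2404 rot [ 3.021e+00  1.000e-03 -2.556e+00] F bay 2.7 0.1 7.4 grip 0.019
667 [-0.35167187 -0.04939985]
```

View pics/t4.png

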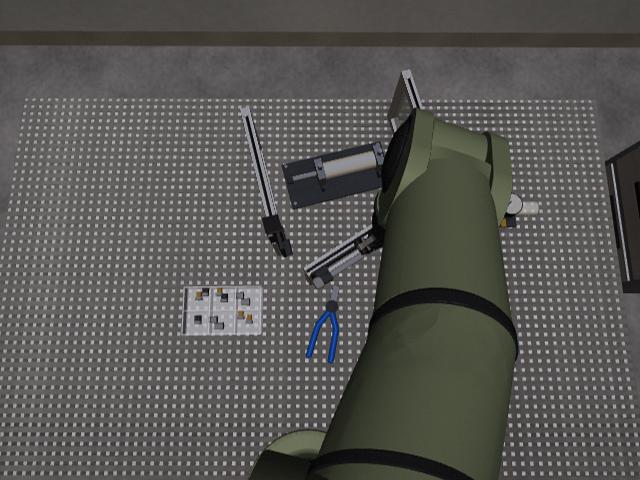

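View pics/w4.png

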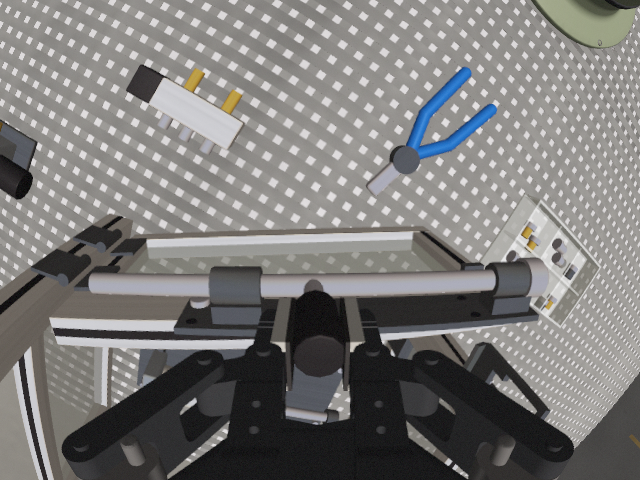

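The gate stands at about 0.33 rad, with its free edge near (315,280) in the top view. The bolt is drawn, the pads hold the knob, and the loose parts are where they started.

```bash
python3 -c "
from workcell import bot
print(bot.job_done())"
```

```text
the job is handed in; nothing more can be done
None
```

I lifted the bolt about 0.11 rad, drew it back about 51 mm, and handed the job in with the fingers holding the gate open at about 0.33 rad. The loose parts showed no movement in the last pictures, but I got no verdict back.

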